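Release the swing bolt of a pressure pot

ROBOT

A 7-joint arm with a two-finger parallel gripper is mounted at the origin on a cart in front of the work surface, level with it; the furniture and walls round the work are solid. World frame = base frame: x ahead of the robot, y to its left, z up, the work surface at z = 0. Lengths are in mm, angles in rad, forces in N, time in s.
With the tool pointing down it reaches from about 400 to 900 mm from the base axis. Payload 5.5 kg.
Tool frame: the origin (TCP) lies at the very end of the fingers, on their centre line; the grasp point (between the pads) lies 19 mm behind it; z points along the fingers, y is the line along which they close (so a half turn about z gives the same grasp; the last joint's range is limited). The gripper opens to 92 mm and grips with 3 to 60 N. Pads are 19 mm wide; open, the fingers measure 130 mm over their backs; the gripper's body (75 mm by 190 mm) begins 47 mm behind the grasp point.
Start: joints at [1.551, 0.501, -0.427, 1.55, 0.221, 1.138, -0.21], TCP at [181.413, -624.171, 226.729] pointing down, gripper open.
Joint ranges: [-2.88, 2.88], [-0.31, 2.03], [-1.54, 1.56], [0.2, 2.42], [-1.41, 4.55], [0.19, 2.02], [-2.57, 2.57]. Speed limits (rad/s): [2.57, 2.57, 3.14, 3.14, 3.14, 3.14, 3.14].

INTERFACE

Orientations are given as a unit quaternion [x, y, z, w].
In Python, from cell import manip, cams gives the robot as it stands.
- The arm moves only by the tool jog_arm, never from a script. Its argument "commands" is a list that holds one entry, the list of rows, each a list of 7 numbers: the opening, from 0 (shut) to 1 (fully open), then the shift along the tool's x, y, z in mm, then the turn, a rotation vector about the tool's x, y, z in degrees. In form: [[[claw, dx, dy, dz, ax, ay, az], ...]]. A call has 1 to 12 rows; each row is the pose to reach, as a shift and turn from the pose commanded when the call began, along the tool's axes at that moment; what a row does not reach only later rows make up. A row lasts 1/12 s, in which the tool goes at most 41.7 mm and 7.16 degrees, less where a joint would pass 70% of its speed; a pose out of reach is approached as far as the arm can. A call with a gripper value outside its range is refused whole. The fingers move at their own pace and stop on an object; "newtons" is the grip in N (left out, the last holds). Time passes only in rows, so rows that repeat a pose let the fingers close. It gives the time, the measured TCP pose, the force, the opening and the grip force at its end, in the units of the state.
- manip.get_state(): the state, without advancing time (a new reading comes with each control period).
- cams.get_image(name): name is "scene" or "top" or "wrist"; returns the picture (480x640x3 uint8, red, green, blue); there is no depth.
- cams.camera_info(name): a dict with "fx", "fy", "cx", "cy" (pixels), "R" (3x3) and "t" (3): a world point X has camera coordinates R X + t; the wrist camera has in their place "tool_from_camera" (4x4, takes a point from camera to tool coordinates, whose origin is the TCP and whose axes are the flange's). Camera axes: x right, y down, z forward; pixel columns grow to the right and rows downward; lengths in mm; the calibration is good to about 2 mm. A picture is of the moment at which its call begins: read the wrist's pose just before it. camera_info takes no time and is no camera call.
- manip.finish_job(): hands the job in; it is judged then, once.
The state is a dict: "time_s": time; "q": joint angles; "qd": joint speeds; "joint_efforts": joint torques, N m; "eef_pos": TCP position; "ee_rot": TCP orientation; "wrist_force": force on the tool from outside, world axes, zero at the start; "wrist_torque": the same for the moment, N m; "grip_width": finger opening in mm; "gripper_force": force on a finger pad.
Only numpy, scipy, OpenCV 4.12 (cv2) and the standard library are available. Lean on these libraries where they do the work, as an engineer would, in place of code of your own. Each camera call takes 0.05 s, during which the arm holds its last target. There are 200 camera calls.

TASK

Release the lid clamp of the pressure pot: unscrew the brass wing nut (counter-clockwise) until its round seat is level with the slit in the catch of the slotted lug, above the lips and still under the keeper hooks; feel for this with light outward pulls and never force the nut against the catch. Then swing the hinged eyebolt, nut still on it, outward out of the slot until it lies right down, let go, and leave the things standing round about alone.

Things in the scene. Friction and masses are not known exactly. Their poses are not given: they have to be found in the camera images.
- pot: Steel pressure pot, fixed to the worktop: barrel 136 mm in diameter on a dark plate 190x190x12 mm, lid 164 mm in diameter rising to 119 mm, its low handle to 141 mm. Origin on the worktop under the barrel's axis; z up; its -x side (roughly towards the robot) carries the slotted lug and the eyebolt, which swings out along the pot's -x.
- lug (a point): Point on the slotted lug's flat top, 110 mm up, on the upright bolt's axis, 100 mm from the pot's axis along its -x. Slot 10 mm wide, open to -x. Across its mouth, 17 to 20 mm from this point, is a steel catch, up to 14 mm high: lips below, keeper hooks above, a slit between. The lips' top is 1.4 to 5.4 mm above the lug: different every time, not measured, to be felt.
- bolt_pin (a point): Centre of the eyebolt's hinge pin, 40 mm above the worktop, 100 mm from the pot's axis along its -x; the pin lies along the pot's y. The frame turns with the bolt, z runs up along the bolt. The bolt is 8 mm thick and ends 113 mm from the pin.
- eyebolt (a joint): Swing of the eyebolt about its pin (rad): 0 upright in the slot, growing as it leans out along the pot's -x, stop at 1.8 (just below level). It swings freely; from about 0.3 on it falls to the stop by its own weight when let go. If the nut is too low or too high for the slit it catches between 0.02 and 0.06; from 0.2 on it is out.
- wing_nut: Brass wing nut, 36 mm high; origin at its underside on the bolt's axis, 70.0 to 71.0 mm from the pin at the start (climb 0 to 1.0 mm); z along the bolt, x and y as the pot's (does not show turning). Counter-clockwise from above it climbs 2 mm per rad against about 0.06 N m. Its round seat, 30 mm in diameter, passes the slit when it has climbed 0 to 1.4 mm more than the lips' height.
- nut_wings (a point): Point on the nut's axis amid its wings, 26 mm above the nut's underside; x along the wings, z along the bolt. The wings, in any direction at the start, are 10 mm thick (across y), 52 mm from tip to tip and reach from 16 to 36 mm above the underside; pinch them across their thickness from above, with the bolt's end between the fingers.
- tape_roll: Loose roll of label tape, 74 mm in diameter, 18 mm high, lying flat; origin under its centre. Bystander.
- kit_box: Loose small white carton 66x90x45 mm; origin under its centre. Bystander.
- amber_bottle: Loose brown bottle with black cap, 48 mm in diameter, 96 mm high; origin under its centre. Bystander.
- tip_box: Loose box of pipette tips with clear lid, 90x124x83 mm; origin under its centre. Bystander.

How it is judged:
By the outcome, as a careful person would: the job done as asked, in the order asked, and still so for the second after the job is handed in, with the robot touching nothing.
It also fails if it takes over 72 s, if anything falls off the work surface, if the arm or the gripper's body presses on something with over 40 N, if the wrist force passes 120 N, or if a joint passes its speed limit or range.

## Working session

There is one attempt and no reset: what is moved stays moved. The work goes in short steps, Python scripts to look and compute and a tool call to move; the robot and the scene stay as the last step left them, time stands still between calls to the robot, and variables do not carry over. Pictures are saved under pics/ and viewed, at most 10 in all, crops included, and the job is handed in when it is done.

Besides the shell and the picture viewer there is one more tool, called after "Emit:" in YAML: its name, and indented under it one key for each argument. jog_arm: Moves the arm, as the interface text tells. Its arguments: {"type":"object","properties":{"commands":{"type":"array"},"newtons":{"type":"number"}},"required":["commands"]}

```bash
mkdir -p pics; ls
python3 - <<'E'
from cell import manip,cams
import cv2,numpy as np
s=manip.get_state();print(s)
for n in("scene","top"):
    im=cams.get_image(n);cv2.imwrite(f"pics/{n}0.png",im[...,::-1]);print(n,cams.camera_info(n))
print(cams.camera_info("wrist"))
E
```

```text
pics
{'time_s': 0.0, 'q': array([ 1.55118635,  0.50179985, -0.42678417,  1.55145445,  0.22080313,
        1.1382697 , -0.21027064]), 'qd': array([-1.71357621e-03,  1.23142628e-03,  1.47243571e-03,  4.65095093e-04,
       -7.67808431e-04,  1.02525348e-03, -6.59892925e-05]), 'joint_efforts': array([ 2.44864314e-04, -5.66599810e+01, -5.81611767e+00, -2.79113388e+01,
       -6.86233048e-02,  3.06810695e-02,  1.86658749e-04]), 'eef_pos': array([ 181.14693377, -623.53080583,  225.70595533]), 'ee_rot': array([ 9.90012872e-01,  1.40973872e-01, -1.05754999e-04, -9.32301137e-04]), 'wrist_force': array([ 0.41915667,  0.43522231, -0.50692097]), 'wrist_torque': array([ 0.04254323, -0.07218875,  0.03730883]), 'gripper_force': 0.0, 'grip_width': 91.8155223041937}
scene {'fx': 543.2453902269737, 'fy': 543.2453902269737, 'cx': 321.62141816125614, 'cy': 250.74278105848268, 'R': array([[-0.61526033, -0.7879067 , -0.02564681],
       [-0.35520937,  0.30612575, -0.88324025],
       [ 0.70376206, -0.5343127 , -0.46821887]]), 't': array([ 312.87792846,  316.49545864, 1236.92291428])}
top {'fx': 438.134849331614, 'fy': 438.134849331614, 'cx': 325.0521307248459, 'cy': 234.62750000507395, 'R': array([[ 0.00349443, -0.99998942, -0.00299031],
       [-0.98760577, -0.00298189, -0.1569266 ],
       [ 0.15691602,  0.00350162, -0.98760574]]), 't': array([ -26.70022167,  550.19523322, 1204.9728296 ])}
{'fx': 393.511403496019, 'fy': 393.511403496019, 'cx': 318.81096112967197, 'cy': 236.18855054590236, 'tool_from_camera': array([[ 2.20664667e-04, -9.65432725e-01, -2.60652269e-01,
         6.96169296e+01],
       [ 9.99999481e-01, -4.62372925e-05,  1.01784476e-03,
        -8.65000633e-02],
       [-9.94712499e-04, -2.60652359e-01,  9.65432213e-01,
        -1.57213944e+02],
       [ 0.00000000e+00,  0.00000000e+00,  0.00000000e+00,
         1.00000000e+00]])}
```

View pics/scene0.png

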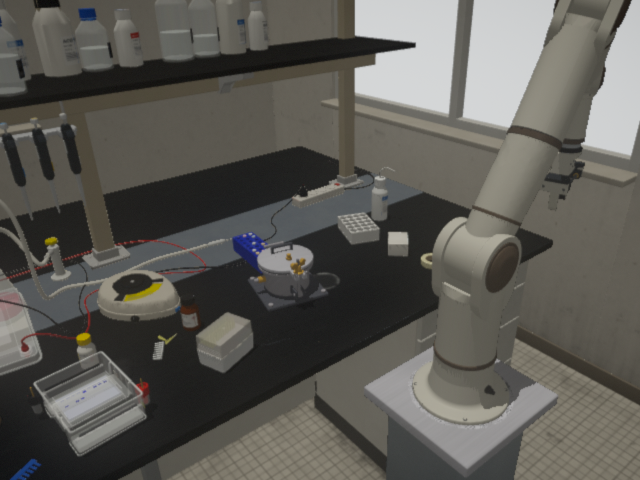

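View pics/top0.png

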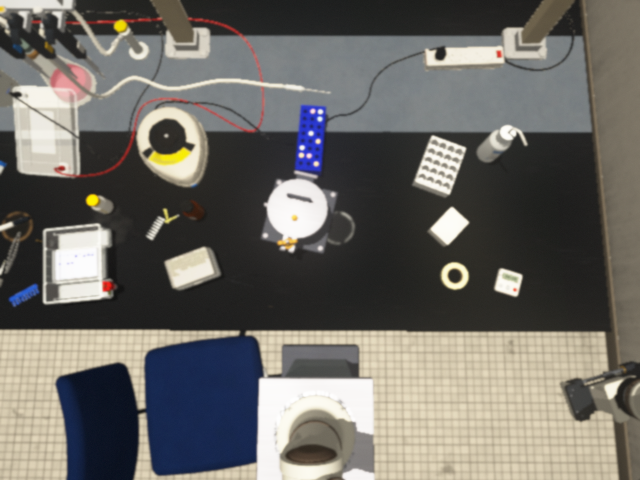

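The scene picture shows the pot at about (287,270) with the brass nut at its front. In the top view the pot is at (297,210) and the nut at (288,243). The tip box is at (192,268), and the tape and carton are to the right.

```bash
cat > h.py <<'E'
import numpy as np,cv2
from cell import manip,cams
from scipy.spatial.transform import Rotation as Ro
def cam(n,s=None):
    c=cams.camera_info(n);K=np.array([[c['fx'],0,c['cx']],[0,c['fy'],c['cy']],[0,0,1]])
    if n=="wrist":
        T=c['tool_from_camera'];R=Ro.from_quat(s['ee_rot']).as_matrix()
        Rw=R@T[:3,:3];o=R@T[:3,3]+s['eef_pos']
    else: Rw=c['R'].T;o=-Rw@c['t']
    return K,Rw,o
def ray(n,uv,s=None):
    K,Rw,o=cam(n,s);d=Rw@np.linalg.solve(K,[uv[0],uv[1],1]);return o,d/np.linalg.norm(d)
def onz(n,uv,z,s=None):
    o,d=ray(n,uv,s);return o+d*(z-o[2])/d[2]
def proj(n,X,s=None):
    K,Rw,o=cam(n,s);p=K@(Rw.T@(np.array(X)-o));return p[:2]/p[2]
def brass(im):
    h=cv2.cvtColor(im,cv2.COLOR_RGB2HSV);return cv2.inRange(h,(10,110,70),(28,255,255))
E
python3 - <<'E'
from h import *
t=cv2.imread('pics/top0.png')[...,::-1];sc=cv2.imread('pics/scene0.png')[...,::-1]
a=cv2.resize(t[165:265,240:360],None,fx=4,fy=4,interpolation=cv2.INTER_CUBIC);b=cv2.resize(sc[225:325,235:355],None,fx=4,fy=4,interpolation=cv2.INTER_CUBIC)
cv2.imwrite('pics/crop0.png',cv2.resize(np.vstack([a,b])[...,::-1],(360,600)) if 0 else cv2.resize(np.hstack([a,b])[...,::-1],(800,333)))
m=brass(t);m[:165]=0;m[265:]=0;m[:,:240]=0;m[:,360:]=0
n,l,st,ce=cv2.connectedComponentsWithStats(m)
for i in range(1,n):
    if st[i,4]>5: print(st[i],ce[i],onz('top',ce[i],140))
g=cv2.inRange(cv2.cvtColor(t,cv2.COLOR_RGB2HSV),(0,0,150),(180,60,255));g[:165]=0;g[265:]=0;g[:,:240]=0;g[:,360:]=0
cs,_=cv2.findContours(g,cv2.RETR_EXTERNAL,cv2.CHAIN_APPROX_NONE);c=max(cs,key=cv2.contourArea)
e=cv2.fitEllipse(cv2.convexHull(c));print(e,onz('top',e[0],119))
E
```

```text
[292 216   5   4  16] [294.  217.5] [580.51905311  56.98180473 140.        ]
[277 238  21  12 114] [287.16666667 242.92982456] [512.61621646  73.88913494 140.        ]
((295.6590270996094, 208.20999145507812), (61.96561813354492, 63.353759765625), 172.50741577148438) [610.27604458  54.46773726 119.        ]
```

View pics/crop0.png

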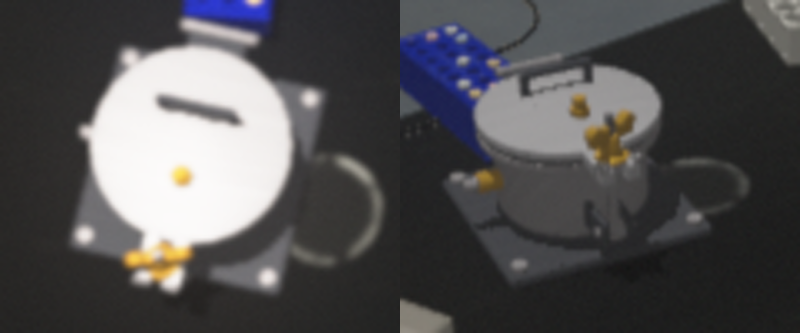

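The pot axis is at about (610,54) and the nut at about (513,74), so the pot's yaw is about -11°. The wings run roughly along world y. I'll move above the nut first.

Emit:
jog_arm:
  commands:
    - [[1,250,-290,0,0,0,-42],[1,250,-290,0,0,0,-42],[1,250,-290,0,0,0,-42],[1,250,-290,0,0,0,-42],[1,250,-290,0,0,0,-42],[1,250,-290,0,0,0,-42],[1,250,-290,0,0,0,-42],[1,250,-290,0,0,0,-42],[1,250,-290,0,0,0,-42],[1,250,-290,0,0,0,-42]]
  newtons: 20

```text
time_s: 0.93
eef_pos: [343.0, -269.2, 226.8]
ee_rot: [0.872, 0.49, 0.0, -0.001]
wrist_force: [-0.3, 0.6, -0.8]
grip_width: 91.7
gripper_force: 0.0
```

Run:
```python
from h import *
s=manip.get_state();print(s['time_s'],s['q'].round(2),s['eef_pos'],s['ee_rot'].round(4))
R=Ro.from_quat(s['ee_rot']).as_matrix();print(R.T@(np.array([512.6,74,228])-s['eef_pos']),np.degrees(np.arctan2(R[1,1],R[0,1])))
```

```text
0.9333 [ 1.35  0.14 -0.8   2.05  0.12  1.   -0.05] [ 342.98539482 -269.20930316  226.78946815] [ 8.717e-01  4.900e-01  3.000e-04 -5.000e-04]
[381.36586359 -33.50671718  -0.76383487] -31.319667641115995
```

Emit:
jog_arm:
  commands:
    - [[1,381,-33,0,0,0,-40],[1,381,-33,0,0,0,-40],[1,381,-33,0,0,0,-40],[1,381,-33,0,0,0,-40],[1,381,-33,0,0,0,-40],[1,381,-33,0,0,0,-40],[1,381,-33,0,0,0,-40],[1,381,-33,0,0,0,-40],[1,381,-33,0,0,0,-40],[1,381,-33,0,0,0,-40],[1,381,-33,0,0,0,-40],[1,381,-33,0,0,0,-40]]

```text
time_s: 1.93
eef_pos: [512.8, 65.6, 226.2]
ee_rot: [0.654, 0.757, -0.0, -0.001]
wrist_force: [0.3, -0.1, -0.1]
grip_width: 91.9
gripper_force: 0.0
```

Run:
```python
from h import *
s=manip.get_state();im=cams.get_image("wrist")
print(s['time_s'],s['q'].round(2),s['eef_pos'],s['ee_rot'].round(4))
R=Ro.from_quat(s['ee_rot']).as_matrix();print(np.degrees(np.arctan2(R[1,1],R[0,1])))
m=brass(im);n,l,st,ce=cv2.connectedComponentsWithStats(m)
for i in range(1,n):
    if st[i,4]>80: print(st[i],ce[i],onz('wrist',ce[i],140,s))
cv2.imwrite('pics/w1.png',im[...,::-1]);np.save('s1.npy',s,allow_pickle=True)
```

```text
1.9333 [ 0.64  0.39 -1.01  1.87  0.38  1.09 -0.37] [512.76241771  65.61789164 226.17124355] [ 6.539e-01  7.566e-01 -4.000e-04 -6.000e-04]
8.32388479866178
[466 147  23  11 128] [476.4921875 152.2109375] [598.56790601 135.58710103 140.        ]
[ 306  190   42   79 1731] [326.73021375 224.93587522] [515.63288866  77.64918307 140.        ]
[406 246  27  26 540] [419.37777778 258.5537037 ] [578.66296761  64.16442027 140.        ]
[  80  298   40   70 1393] [ 95.08470926 332.43862168] [369.63541006 -20.49438374 140.        ]
[ 519  298   40   70 1397] [542.55547602 332.9599141 ] [673.63137481  23.79376058 140.        ]
[ 300  380  340   13 2906] [492.67412251 387.8083276 ] [651.07162915 -23.54780909 140.        ]
```

View pics/w1.png

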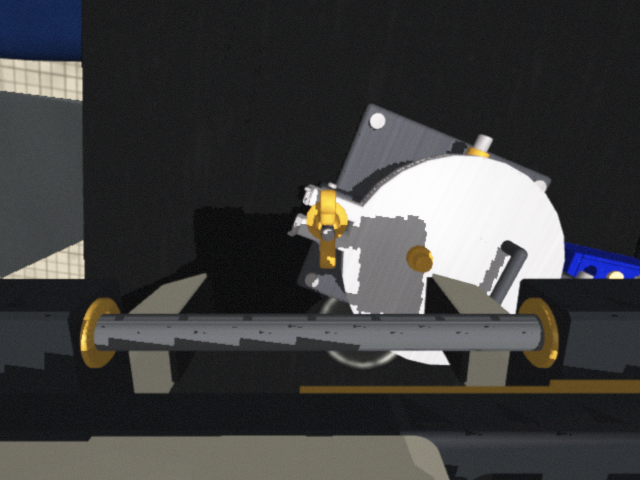

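The wrist view shows the nut at (327,225) with its wings vertical in the image from (328,191) to (328,268), so they lie along tool x. The bolt end is at about (328,232).

Run:
```python
from h import *
s=np.load('s1.npy',allow_pickle=True).item();im=cv2.imread('pics/w1.png')[...,::-1]
m=brass(im)[180:280,295:360];ys,xs=np.nonzero(m)
for y in range(8,92,5): x=xs[ys==y]; print(y+180,x.min()+295,x.max()+295,end=' | ')
print()
R=Ro.from_quat(s['ee_rot']).as_matrix()
for p,z in (((328,190),146),((328,268.5),146),((328,229),146),((328,232),153)):
    X=onz('wrist',p,z,s);print(p,X,R.T@(X-s['eef_pos']))
t=onz('top',(287.2,242.9),140);print(t)
# lid hull
g=cv2.inRange(cv2.cvtColor(im,cv2.COLOR_RGB2HSV),(0,0,180),(180,40,255));g[:150]=0;g[280:]=0;g[:,:345]=0
P=np.argwhere(g)[:,::-1];h=cv2.convexHull(P.astype(np.int32))[:,0]
h=[p for p in h if p[1]<278 and p[0]>355]
Q=np.array([onz('wrist',p,119,s)[:2] for p in h]);A=np.c_[2*Q,np.ones(len(Q))];c=np.linalg.lstsq(A,(Q**2).sum(1),rcond=None)[0]
print(c[:2],np.sqrt(c[2]+c[:2]@c[:2]))
```

```text
Traceback (most recent call last):
ValueError: zero-size array to reduction operation minimum which has no identity
```

Run:
```python
from h import *
s=np.load('s1.npy',allow_pickle=True).item();im=cv2.imread('pics/w1.png')[...,::-1]
m=brass(im)[180:280,295:360];ys,xs=np.nonzero(m)
for y in range(8,92,5):
    x=xs[ys==y]
    if len(x): print(y+180,x.min()+295,x.max()+295,end=' | ')
print()
R=Ro.from_quat(s['ee_rot']).as_matrix()
for p,z in (((328,190),146),((328,268.5),146),((328,229),146),((328,232),153)):
    X=onz('wrist',p,z,s);print(p,X,R.T@(X-s['eef_pos']))
g=cv2.inRange(cv2.cvtColor(im,cv2.COLOR_RGB2HSV),(0,0,180),(180,40,255));g[:150]=0;g[280:]=0;g[:,:345]=0
P=np.argwhere(g)[:,::-1];h=cv2.convexHull(P.astype(np.int32))[:,0]
h=[p for p in h if p[1]<278 and p[0]>355]
Q=np.array([onz('wrist',p,119,s)[:2] for p in h]);A=np.c_[2*Q,np.ones(len(Q))];c=np.linalg.lstsq(A,(Q**2).sum(1),rcond=None)[0]
print(c[:2],np.sqrt(c[2]+c[:2]@c[:2]))
```

```text
193 320 335 | 198 320 335 | 203 316 337 | 208 310 342 | 213 307 345 | 218 307 346 | 223 307 347 | 228 308 345 | 233 312 342 | 238 318 335 | 243 320 334 | 248 320 334 | 253 320 335 | 258 320 335 | 263 320 335 | 268 322 332 | 
(328, 190) [512.79855782 100.68524867 146.        ] [34.67283769  5.22458634 80.17260849]
(328, 268.5) [520.40957361  50.86880683 146.        ] [-15.72064923   5.54356272  80.15967121]
(328, 229) [516.47741226  76.60601361 146.        ] [10.31468259  5.3787665  80.16635514]
(328, 232) [516.34365444  76.47585261 153.        ] [10.20699174  5.21778017 73.16654663]
[620.86882417  10.31461713] 123.46393704684893
```

Emit:
jog_arm:
  commands:
    - [[0.4,10,5,0,0,0,0],[0.4,10,5,0,0,0,0],[0.4,10,5,30,0,0,0],[0.4,10,5,50,0,0,0],[0.4,10,5,70,0,0,0],[0.4,10,5,80,0,0,0],[0.4,10,5,90,0,0,0],[0.4,10,5,98,0,0,0],[0.4,10,5,98,0,0,0],[0.4,10,5,98,0,0,0]]

```text
time_s: 2.82
eef_pos: [517.0, 75.7, 129.0]
ee_rot: [0.655, 0.756, 0.0, 0.0]
wrist_force: [-0.8, 0.4, 0.5]
grip_width: 36.9
gripper_force: 0.0
```

Run:
```python
from h import *
s=manip.get_state();im=cams.get_image("wrist")
print(s['time_s'],s['q'].round(2),s['eef_pos'],s['wrist_force'],s['wrist_torque'],s['grip_width'])
cv2.imwrite('pics/w2.png',im[...,::-1])
```

```text
2.8167 [ 0.52  0.53 -0.91  1.94  0.53  0.92 -0.51] [516.95290029  75.74021442 129.00261287] [-0.7937923   0.41780681  0.45713615] [-0.04191485 -0.18467124 -0.00536255] 36.86311406302127
```

View pics/w2.png

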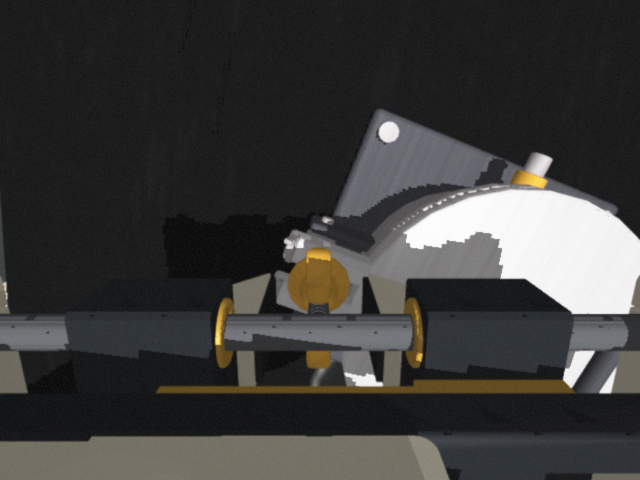

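The nut sits centred between the fingers (column 319) and about 2 mm off along tool x. I'll close on it.

Emit:
jog_arm:
  commands:
    - [[0.4,2,0,2,0,0,0],[0.1,2,0,2,0,0,0],[0.05,2,0,2,0,0,0],[0.0,2,0,2,0,0,0],[0.0,2,0,2,0,0,0],[0.0,2,0,2,0,0,0]]
  newtons: 20

```text
time_s: 3.37
eef_pos: [516.5, 77.9, 126.9]
ee_rot: [0.655, 0.756, 0.0, 0.0]
wrist_force: [-0.4, -0.2, 2.0]
grip_width: 13.6
gripper_force: 19.9
```

```bash
cat > st.py <<'E'
from h import *
s=manip.get_state();R=Ro.from_quat(s['ee_rot']).as_matrix();yaw=np.degrees(np.arctan2(R[1,1],R[0,1]))
o=np.array([-.978,.208,0])
print('t',s['time_s'],'q',s['q'].round(2),'p',s['eef_pos'].round(2),'yaw',yaw.round(2),'F',s['wrist_force'].round(1),'Fo',(s['wrist_force']@o).round(1),'T',s['wrist_torque'].round(2),'w',s['grip_width'],s['gripper_force'],'o_tool',(R.T@o).round(3))
E
python3 st.py
```

```text
t 3.3667 q [ 0.51  0.53 -0.9   1.95  0.53  0.92 -0.51] p [516.48  77.93 126.87] yaw 8.21 F [-0.4 -0.2  2. ] Fo 0.4 T [-0.03 -0.02 -0.01] w 13.62079315707124 19.918983022918724 o_tool [ 0.346 -0.938 -0.   ]
```

Emit:
jog_arm:
  commands:
    - [[0,0,0,-0.2,0,0,-5],[0,0,0,-0.4,0,0,-10],[0,0,0,-0.5,0,0,-15],[0,0,0,-0.7,0,0,-20],[0,0,0,-0.9,0,0,-25],[0,0,0,-1.1,0,0,-30],[0,0,0,-1.2,0,0,-35],[0,0,0,-1.4,0,0,-40],[0,0,0,-1.6,0,0,-45],[0,0,0,-1.6,0,0,-45],[0,0,0,-1.6,0,0,-45]]

```text
time_s: 4.28
eef_pos: [514.6, 76.8, 128.0]
ee_rot: [0.316, 0.949, -0.002, -0.002]
wrist_force: [-5.3, -3.0, 5.8]
grip_width: 14.0
gripper_force: 20.2
```

```bash
python3 st.py
```

```text
t 4.2833 q [ 0.63  0.62 -1.08  1.94  0.66  0.99  0.16] p [514.6   76.8  128.01] yaw 53.19 F [-5.3 -3.   5.8] Fo 4.5 T [-0.5   1.1  -0.08] w 14.008348234868572 20.200581044191495 o_tool [ 0.908 -0.419  0.003]
```

Emit:
jog_arm:
  commands:
    - [[0,2,-1,-1,0,0,0],[0,4,-2,-1,0,0,0],[0,5.5,-2.5,-1,0,0,0],[0,7.3,-3.4,-1,0,0,0],[0,7.3,-3.4,-1,0,0,0]]

```text
time_s: 4.7
eef_pos: [508.4, 78.4, 128.8]
ee_rot: [0.316, 0.949, -0.001, 0.0]
wrist_force: [1.3, -3.5, -8.3]
grip_width: 13.4
gripper_force: 19.5
```

```bash
python3 st.py
```

```text
t 4.7 q [ 0.64  0.61 -1.09  1.96  0.66  0.98  0.15] p [508.39  78.41 128.83] yaw 53.16 F [ 1.3 -3.5 -8.3] Fo -2.0 T [-0.9  -0.47 -0.03] w 13.356932914498826 19.493289410895613 o_tool [ 0.907 -0.42  -0.   ]
```

Emit:
jog_arm:
  commands:
    - [[0,1.4,-0.6,0.5,0,0,0],[0,2.7,-1.3,0.5,0,0,0],[0,2.7,-1.3,0.5,0,0,0]]

```text
time_s: 4.95
eef_pos: [506.3, 78.9, 128.6]
ee_rot: [0.316, 0.949, -0.0, 0.001]
wrist_force: [2.6, -5.2, -6.8]
grip_width: 13.8
gripper_force: 19.6
```

```bash
python3 st.py
```

```text
t 4.95 q [ 0.64  0.61 -1.09  1.97  0.66  0.98  0.15] p [506.26  78.95 128.65] yaw 53.15 F [ 2.6 -5.2 -6.8] Fo -3.6 T [-0.96 -0.85 -0.02] w 13.827351951263301 19.565870508231455 o_tool [ 0.907 -0.42  -0.001]
```

Emit:
jog_arm:
  commands:
    - [[0,0,0,0.3,-1,-2.2,0],[0,0.5,-0.2,0.5,-2.1,-4.5,0],[0,1,-0.5,0.5,-2.1,-4.5,0],[0,1,-0.5,0.5,-2.1,-4.5,0]]

```text
time_s: 5.28
eef_pos: [503.4, 79.5, 128.0]
ee_rot: [0.315, 0.948, 0.004, 0.043]
wrist_force: [-0.1, -3.7, -6.4]
grip_width: 13.7
gripper_force: 19.5
```

```bash
python3 st.py
```

```text
t 5.2833 q [ 0.64  0.55 -1.09  2.04  0.71  0.88  0.09] p [503.43  79.51 128.01] yaw 53.29 F [-0.1 -3.7 -6.4] Fo -0.6 T [-0.85  0.16 -0.18] w 13.70723653789745 19.492703559335496 o_tool [ 0.904 -0.418 -0.086]
```

Emit:
jog_arm:
  commands:
    - [[0,3,-1.4,0.5,-1.3,-2.8,0],[0,6,-2.8,1,-2.6,-5.6,0],[0,9,-4.2,1.6,-3.9,-8.4,0],[0,12.2,-5.6,2.3,-5.2,-11.1,0],[0,12.2,-5.6,2.3,-5.2,-11.1,0]]

```text
time_s: 5.7
eef_pos: [488.2, 82.9, 123.8]
ee_rot: [0.311, 0.939, 0.016, 0.148]
wrist_force: [-1.0, -2.9, -4.2]
grip_width: 14.0
gripper_force: 19.6
```

```bash
python3 st.py
python3 - <<'E'
from h import *
im=cams.get_image("wrist");sc=cams.get_image("scene")
b=cv2.resize(sc[225:325,235:355],(576,480),interpolation=cv2.INTER_CUBIC)
cv2.imwrite('pics/c3.png',cv2.resize(np.hstack([im[100:420,200:500],cv2.resize(b,(384,320))])[...,::-1],None,fx=1.15,fy=1.15))
E
```

```text
t 5.7 q [ 0.57  0.38 -1.03  2.24  0.91  0.64 -0.19] p [488.16  82.92 123.81] yaw 54.29 F [-1.  -2.9 -4.2] Fo 0.4 T [-0.55  0.6  -0.28] w 13.953545413601619 19.57397970094462 o_tool [ 0.868 -0.399 -0.295]
```

View pics/c3.png

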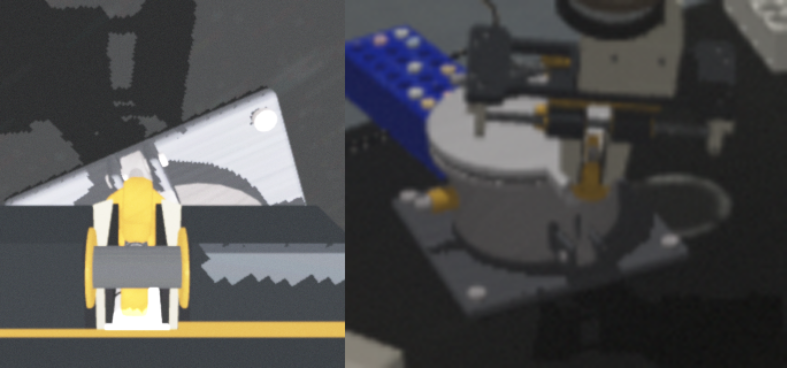

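The nut is still held between the fingers and leaned out about 0.3 rad, clear of the catch with no resistance. I'll swing it further, then let go and back off along the tool axis.

Emit:
jog_arm:
  commands:
    - [[0,4,-1.8,0.4,-1.2,-2.6,0],[0,8,-3.6,0.8,-2.4,-5.2,0],[0,12,-5.4,1.2,-3.6,-7.8,0],[0,15.9,-7.3,1.7,-4.8,-10.4,0],[0,15.9,-7.3,1.7,-4.8,-10.4,0]]

```text
time_s: 6.22
eef_pos: [474.0, 86.3, 117.0]
ee_rot: [0.306, 0.919, 0.028, 0.246]
wrist_force: [-0.1, -5.3, -3.9]
grip_width: 13.4
gripper_force: 19.6
```

```bash
python3 st.py
```

```text
t 6.2167 q [ 0.34  0.28 -0.87  2.42  1.37  0.53 -0.77] p [473.97  86.34 116.97] yaw 55.89 F [-0.1 -5.3 -3.9] Fo -1.0 T [-0.85  0.98 -0.63] w 13.400003815821135 19.63532241221401 o_tool [ 0.796 -0.368 -0.48 ]
```

Emit:
jog_arm:
  commands:
    - [[0.8,0,0,0,0,0,0],[0.8,0,0,0,0,0,0],[0.8,0,0,0,0,0,0],[0.8,0,0,0,0,0,0],[0.8,0,0,0,0,0,0],[0.8,0,0,0,0,0,0],[0.8,0,0,0,0,0,0],[0.8,0,0,0,0,0,0]]

```text
time_s: 6.88
eef_pos: [476.1, 86.7, 118.2]
ee_rot: [0.306, 0.919, 0.029, 0.246]
wrist_force: [-0.0, -0.1, 0.4]
grip_width: 62.0
gripper_force: 0.0
```

```bash
python3 st.py
python3 - <<'E'
from h import *
im=cams.get_image("wrist");sc=cams.get_image("scene")
b=sc[225:325,235:355]
cv2.imwrite('pics/c4.png',np.hstack([im[80:400,160:480],cv2.resize(b,(384,320),interpolation=cv2.INTER_CUBIC)])[...,::-1])
E
```

```text
t 6.8833 q [ 0.35  0.28 -0.87  2.41  1.37  0.53 -0.76] p [476.11  86.68 118.25] yaw 55.95 F [-0.  -0.1  0.4] Fo -0.0 T [0.18 0.38 0.05] w 62.0101643112985 0.0 o_tool [ 0.796 -0.367 -0.48 ]
```

View pics/c4.png

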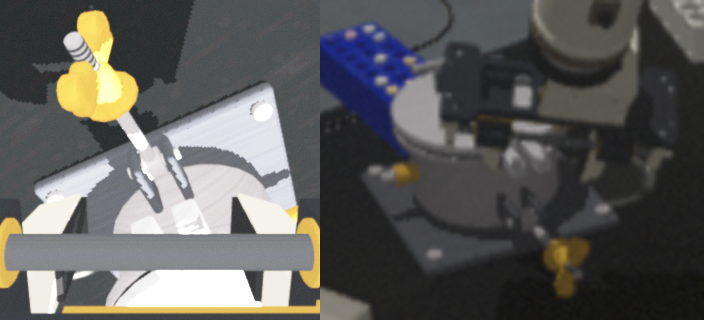

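The bolt has dropped to its stop with the nut still on it, below the open fingers. I'll raise the arm clear.

Emit:
jog_arm:
  commands:
    - [[0.67,-9,4,-18,0,0,0],[0.67,-18,8,-35,2,4,0],[0.67,-26,12,-53,4,9,0],[0.67,-35,16,-70,6,13,0],[0.67,-44,20,-88,8,18,0],[0.67,-44,20,-88,8,18,0],[0.67,-44,20,-88,8,18,0]]

```text
time_s: 7.57
eef_pos: [479.3, 87.8, 223.2]
ee_rot: [0.314, 0.946, 0.015, 0.078]
wrist_force: [0.9, 0.5, 0.5]
grip_width: 61.7
gripper_force: 0.0
```

```bash
python3 st.py
python3 - <<'E'
from h import *
im=cams.get_image("wrist");sc=cams.get_image("scene");tp=cams.get_image("top")
cv2.imwrite('pics/c5.png',np.hstack([cv2.resize(im,(400,300)),cv2.resize(sc[215:335,225:385],(400,300),interpolation=cv2.INTER_CUBIC)])[...,::-1])
E
```

```text
t 7.5667 q [ 0.74  0.22 -1.12  2.06  0.36  0.87  0.35] p [479.34  87.75 223.18] yaw 53.63 F [0.9 0.5 0.5] Fo -0.7 T [ 0.06 -0.13 -0.01] w 61.745291924853845 0.0 o_tool [ 0.898 -0.411 -0.158]
```

View pics/c5.png

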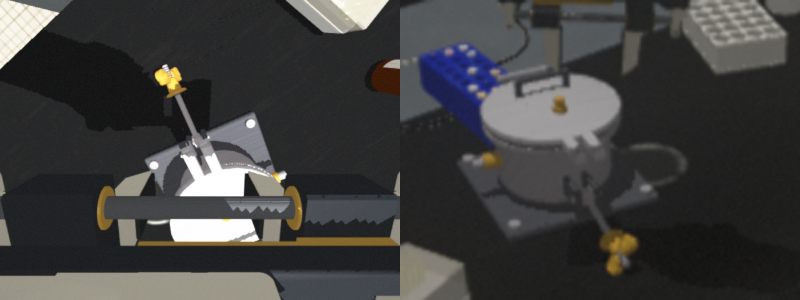

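The bolt lies right down with the nut on it, the arm is clear of everything, and the bystanders have not been touched.

```bash
python3 -c "
from cell import manip
print(manip.finish_job())"
```

```text
the job is handed in; nothing more can be done
None
```

The clamp is released and the job handed in: I unscrewed the nut about 45°, it passed the catch on the first light pull (about 4 N outward), and the eyebolt lies down at its stop with the nut still on it, the arm clear and nothing else touched.

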